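# Lock the enclosure's quarter-turn latch with the blade key

## Robot

A 6-joint arm with a two-finger parallel gripper is mounted at the origin on the work surface. World frame = base frame: x ahead of the robot, y to its left, z up, the work surface at z = 0. Lengths are in mm, angles in degrees, forces in N, time in s.
With the tool pointing down it reaches from about 350 to 850 mm from the base axis. Payload 8.1 kg.
Tool frame: the origin (TCP) lies at the very end of the fingers, on their centre line; the grasp point (between the pads) lies 19 mm behind it; z points along the fingers, y is the line along which they close (so a half turn about z gives the same grasp; the last joint's range is limited). The gripper opens to 93 mm and grips with 3 to 60 N. Pads are 15 mm wide; open, the fingers measure 128 mm over their backs; the gripper's body (75 mm by 188 mm) begins 65 mm behind the grasp point.
Start: joints at [71.597, 7.471, 85.268, -0, 87.261, -4.893], TCP at [140.15, 583.406, 218.635] pointing down, gripper open.
Joint ranges: [-169.43, 169.43], [-51.17, 129.36], [1.28, 143.12], [-76.62, 256.62], [0, 156.53], [-152.29, 152.29]. Speed limits (degrees/s): [136.94, 136.94, 159.86, 180, 180, 180].

## Interface

Orientations are given as a 3x3 rotation matrix whose columns are the frame's x, y, z axes.
In Python, from workcell import monitor, imaging, workorder, spotter gives the robot as it stands. The module is installed in compiled form; this text tells all that it offers.
- The arm moves only by the shell command python3 -m pendant 'ROWS' [OPENING] [FORCE]. ROWS is JSON, one flat list of numbers, 4 for each row, row after row: the shift along the tool's x, y, z in cm, then the turn about the tool's z in rad. In form: [tx, ty, tz, roll, tx, ty, tz, roll, ...]. A call has 1 to 10 rows; each row is the pose to reach, as a shift and turn from the pose commanded when the call began, along the tool's axes at that moment; what a row does not reach only later rows make up. A row lasts 1/10 s, in which the tool goes at most 50 mm and 8.59 degrees, less where a joint would pass 70% of its speed; a pose out of reach is approached as far as the arm can. A call with a gripper value outside its range is refused whole. OPENING is the gripper command: -1 is shut, 1 is fully open, values between are in proportion, set as the call begins (- or left out, the last holds). The fingers move at their own pace and stop on an object; FORCE is the grip in N (left out, the last holds). Time passes only in rows, so rows that repeat a pose let the fingers close. It gives the time, the measured TCP pose, the force, the opening and the grip force at its end, in the units of the state.
- monitor.get_state(): the state, without advancing time (a new reading comes with each control period).
- imaging.snapshot(name): name is "scene" or "top"; returns the picture (384x512x3 uint8, red, green, blue); there is no depth.
- imaging.get_calibration(name): a dict with "mtx" (3x3 intrinsics, pixels), "rvec" (rotation vector, rad) and "tvec" (3), from world to camera coordinates, as OpenCV has them. Camera axes: x right, y down, z forward; pixel columns grow to the right and rows downward; lengths in mm; the calibration is good to about 2 mm. A picture is of the moment at which its call begins. get_calibration takes no time and is no camera call.
- workorder.job_done(): hands the job in; it is judged then, once.
Trained networks look in the newest picture that a camera, given by its name, has taken for a name from the list of things; names that differ only in an ending like _2 or _b are one class to them, and where a whole thing is asked for, a point or a joint stands for the part that bears it (a point fixed in the world has none). Each returns a list of dicts, best first, with "score" (0 to 1); they miss things now and then, are a little off and sometimes report something else, mostly with a low value. They report only what shows in the picture. A call takes as long as a camera call.
- spotter.search_frame(query, camera): "bbox" ([left, top, width, height] in pixels, round what is visible of it).
- spotter.regions_of(query, camera): "region" (384x512 bool, what is visible of it) and "bbox" ([left, top, width, height] in pixels, round what is visible of it).
The state is a dict: "t": time; "joints": joint angles; "joint_velocities": joint speeds; "joint_torque": joint torques, N m; "tcp_pos": TCP position; "ee_rot": TCP orientation; "force": force on the tool from outside, world axes, zero at the start; "wrist_torque": the same for the moment, N m; "opening": opening from 0.0 (shut) to 1.0 (fully open); "grasp_force": force on a finger pad.
Only numpy, scipy, OpenCV 4.12 (cv2) and the standard library are available. Lean on these libraries where they do the work, as an engineer would, in place of code of your own. Each camera call takes 0.05 s, during which the arm holds its last target. There are 200 camera calls.

## Task

The cover of the grey enclosure is shut but not locked. Take the blade key off its sloping rest and stand it up, blade down and let go, in the slotted block, then take it again from above and use its blade to turn the slotted lock clockwise to its stop, so that the slot lines up with the two ridges on the cover. Put the key back standing fully home in the block, let go of it, and leave the other things on the bench where they are.

Things in the scene. Friction and masses are not known exactly. Their poses are not given: they have to be found in the camera images.
- key: Blade key, 110 mm long. Origin: centre of the blade's tip; z runs along it to the grip's end. z 0-18 mm: flat blade, 5 mm (x) by 26 mm (y), tapering to 3 x 20 at the tip; z 18-24: round collar, 40 mm diameter; z 24-110: square grip 22 x 22 mm, faces square to x and y. Loose, about 0.2 kg. At the start it lies on the rest, z pointing 30 degrees above level, y level, +x face underneath.
- key_top (a point): Centre of the free end of the key's grip (z=110 mm of the key).
- rest: Fixed steel sloping rest, foot 140 x 60 mm. Origin: centre of its underside, z up. The key lies over its x axis: blade tip at (-55, 0, 34) mm against a stop, grip end at (40, 0, 89) mm. Under the grip is only a spine 14 mm wide, so fingers pass on both sides; cheeks, 54 mm over all, flank just the first 27 mm of the key.
- stand: Fixed dark steel block, 64 x 64 mm, 35 mm high. Origin: centre of its underside, z up. In its top a slot 12 mm (x) by 34 mm (y), 26 mm deep, mouth chamfered. The key's blade drops in, wide side along the block's y, either way round, until the collar sits on the block: key tip then 17 mm above the bench, grip end 127 mm.
- enclosure: Fixed grey steel enclosure, 180 (x) x 140 (y) x 72 mm high. Origin: centre of its underside, z up. The lock's axis is vertical through (-20, 0) mm. Two raised ridges on the cover, in line with the lock, lie along the enclosure's y: the locked direction. Hinges are on the +x side.
- lock_slot (a point): Centre of the top of the lock's round steel head: 48 mm diameter, top 74 mm above the bench, 2 mm proud of the cover. Turns with the lock: z up, y along the slot. Slot 9 mm (x) by 31 mm (y), 21 mm deep, ends closed; the blade goes in 18 mm until the collar sits on the head. A blade fully in has up to 0.15 rad of play each way before it drives the head.
- lock (a joint): Turn of the lock, clockwise seen from above, rad: starts between 0 and 0.3 (unlocked, slot roughly along the enclosure's x), 1.571 is the stop (locked, slot along the enclosure's y). Stays where it is left; friction about 0.12 N m, no spring.
- punched_plate: Bystander, to be left alone: square steel plate with four holes, 90 x 90 x 8 mm, lying flat; origin at the centre of its underside.
- angle_offcut: Bystander, to be left alone: angle-iron offcut, 110 x 45 x 45 mm; origin at the centre of its underside.
- spanner: Bystander, to be left alone: open spanner about 0.2 m long, lying flat between robot and enclosure; origin at its underside.
- big_nut: Bystander, to be left alone: round steel collar nut, 34 mm diameter, 14 mm high; origin at the centre of its underside.
- anchor_bolt: Bystander, to be left alone: bolt standing on its head, 30 mm diameter, 50 mm high; origin at the centre of its underside.

How it is judged:
By the outcome, as a careful person would: the job done as asked, in the order asked, and still so for the second after the job is handed in, with the robot touching nothing.
It also fails if it takes over 72 s, if anything falls off the work surface, if the arm or the gripper's body presses on something with over 40 N, if the wrist force passes 120 N, or if a joint passes its speed limit or range.

## Working session

There is one attempt and no reset: what is moved stays moved. The work goes in short steps, Python scripts to look and compute and a shell command to move; the robot and the scene stay as the last step left them, time stands still between calls to the robot, and variables do not carry over. Pictures are saved under pics/ and viewed, at most 10 in all, crops included, and the job is handed in when it is done.

```bash
mkdir -p pics; cat > h.py <<'E'
import numpy as np, cv2
from workcell import monitor, imaging, workorder, spotter
def cal(n):
    c=imaging.get_calibration(n); return np.array(c["mtx"],float),np.array(c["rvec"],float),np.array(c["tvec"],float)
def ray(n,px,z):
    K,r,t=cal(n); R=cv2.Rodrigues(r)[0]; t=t.reshape(3)
    d=R.T@np.linalg.solve(K,np.array([px[0],px[1],1.])); c=-R.T@t
    return c+d*(z-c[2])/d[2]
def proj(n,P):
    K,r,t=cal(n); return cv2.projectPoints(np.array(P,float).reshape(-1,1,3),r,t,K,None)[0].reshape(-1,2)
def save(im,name): cv2.imwrite("pics/"+name,cv2.cvtColor(im,cv2.COLOR_RGB2BGR))
E
python3 - <<'E'
from h import *
for n in("scene","top"):
    im=imaging.snapshot(n); save(im,n+"0.png")
    K,r,t=cal(n);R=cv2.Rodrigues(r)[0];print(n,-R.T@t.reshape(3),K[0,0],R[2].round(2))
    for q in("key","rest","stand","enclosure","lock_slot","spanner","punched_plate","angle_offcut","big_nut","anchor_bolt"):
        for d in spotter.regions_of(q,n)[:2]:
            m=d["region"].astype(np.uint8); rr=cv2.minAreaRect(cv2.findNonZero(m)) if m.any() else None
            print(q,round(d["score"],2),d["bbox"],np.round(rr[0],1),np.round(rr[1],1),round(rr[2],1), ray(n,rr[0],0).round(0)[:2])
E
```

```text
scene [890.46183399 328.32707184 878.98830072] 413.3413316772958 [-0.33 -0.35 -0.88]
key 0.77 [369.2, 244.5, 25.6, 42.3] [381.2 267. ] [19.4 38.8] 6.3 [490. 309.]
rest 0.84 [350.6, 240.7, 47.1, 71.5] [373.4 273.5] [30.4 66.1] 20.3 [514. 306.]
stand 0.96 [192.8, 85.5, 32.1, 35.8] [209.8 101.8] [29.  29.7] 45.0 [ 468. -307.]
enclosure 0.93 [193.2, 149.2, 104.6, 99.7] [243.  199.5] [70. 94.] 45.0 [602. -22.]
lock_slot 0.75 [235.4, 173.7, 28.0, 23.7] [249.5 186.5] [19. 21.] 90.0 [567. -37.]
spanner 0.55 [280.5, 131.6, 56.7, 55.3] [310.3 155.2] [67.2 14.1] 45.0 [392.  -0.]
punched_plate 0.78 [220.3, 282.6, 61.8, 59.7] [252.6 312.3] [44.2 44.2] 39.0 [764. 189.]
angle_offcut 0.58 [117.3, 161.4, 50.8, 42.5] [141.9 180.7] [26.9 47.5] 68.2 [ 750. -227.]
big_nut 0.64 [347.4, 189.2, 14.9, 14.8] [356.5 195. ] [12. 13.] 90.0 [393. 154.]
anchor_bolt 0.54 [258.8, 105.5, 11.9, 19.5] [266.3 112.7] [10.2 16.6] 16.7 [ 381. -175.]
anchor_bolt 0.23 [279.9, 132.9, 60.8, 53.2] [310.  155.5] [67.3 14.2] 44.3 [393.   0.]
top [ 402.90807353   15.66107186 1225.98036922] 479.26508229374497 [ 0.16 -0.01 -0.99]
ke
[... 223 characters left out ...]
.7 [ 480. -295.]
enclosure 0.68 [231.8, 147.9, 65.9, 84.9] [263.3 189.7] [77.6 57. ] 82.4 [624.  -3.]
lock_slot 0.6 [257.5, 186.3, 20.5, 21.4] [264.5 197. ] [20. 19.] 90.0 [605.  -6.]
spanner 0.63 [227.4, 266.4, 71.3, 21.3] [261.5 277. ] [16. 71.] 90.0 [401.   4.]
spanner 0.62 [120.2, 205.5, 25.5, 41.7] [135.1 228. ] [43.7 13.8] 67.9 [527. 326.]
punched_plate 0.63 [173.8, 117.5, 36.3, 35.8] [188.7 137.5] [35.  34.7] 82.9 [766. 193.]
angle_offcut 0.76 [327.1, 118.9, 29.7, 43.8] [342.1 140.5] [19.9 42.6] 15.9 [ 756. -212.]
anchor_bolt 0.48 [322.4, 271.6, 10.9, 16.3] [327.5 279. ] [12. 11.] 90.0 [ 394. -163.]
anchor_bolt 0.25 [227.7, 148.4, 68.8, 85.6] [263.8 189.7] [78.5 59.7] 81.9 [625.  -4.]
```

```bash
python3 -c "
import cv2
cv2.imwrite('pics/both0.png',cv2.resize(cv2.vconcat([cv2.imread('pics/scene0.png'),cv2.imread('pics/top0.png')])[384:],(800,600)))"
```

```text
(no output)
```

View pics/both0.png

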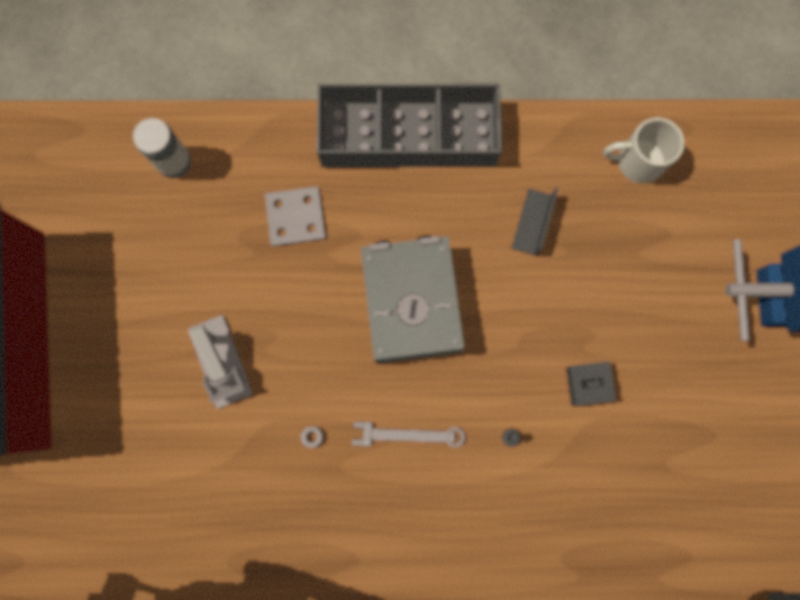

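View pics/scene0.png

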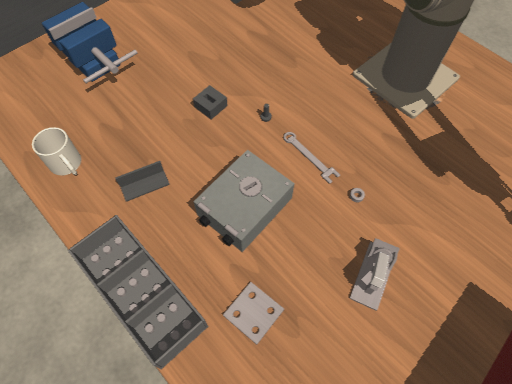

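The top view (800 px scale) shows the rest with the key at (218,360), stand (592,384) and enclosure (412,300), with the lock at (413,309) and the hinges on the far side. The scene view shows the same items at (375,272), (210,101) and (245,198). Next I fit the models to the masks.

```bash
cat > fit.py <<'E'
from h import *
from scipy.optimize import minimize
c,s=np.cos(np.pi/6),.5
def box(x0,x1,y0,y1,z0,z1): return np.array([[x,y,z] for x in(x0,x1) for y in(y0,y1) for z in(z0,z1)],float)
th=np.linspace(0,2*np.pi,24)
coll=np.array([[20*np.cos(a),20*np.sin(a),z] for a in th for z in(18,24)])
blade=np.vstack([box(-1.5,1.5,-10,10,0,0),box(-2.5,2.5,-13,13,18,18)])
KEY=[box(-11,11,-11,11,24,110),coll,blade]
RK=np.array([[s,0,c],[0,1,0],[-c,0,s]])
KEYR=[p@RK.T+[-55,0,34] for p in KEY]
def place(P,q): 
    a=q[2];R=np.array([[np.cos(a),-np.sin(a),0],[np.sin(a),np.cos(a),0],[0,0,1]]); return P@R.T+[q[0],q[1],0]
def sil(n,parts,q,S=4):
    m=np.zeros((384*S,512*S),np.uint8)
    for p in parts:
        h=cv2.convexHull(((proj(n,place(p,q))+.5)*S).astype(np.int32)); cv2.fillConvexPoly(m,h,1)
    return cv2.resize(m.astype(np.float32),(512,384),interpolation=cv2.INTER_AREA)
def fit(masks,parts,q0):
    def f(v):
        q=[v[0],v[1],v[2]/50]; e=0
        for n,m in masks.items():
            p=sil(n,parts,q); e-=np.minimum(p,m).sum()/np.maximum(p,m).sum()
        return e/len(masks)
    st=np.array([q0[0],q0[1],q0[2]*50])
    r=minimize(f,st,method="Nelder-Mead",options=dict(initial_simplex=[st,st+[10,0,0],st+[0,10,0],st+[0,0,8]],xatol=.2,fatol=1e-4,maxiter=100))
    return np.array([r.x[0],r.x[1],r.x[2]/50]),-r.fun
def masks(q,ns=("scene","top")):
    out={}
    for n in ns:
        d=spotter.regions_of(q,n)
        if d: out[n]=d[0]["region"].astype(np.float32)
    return out
E
python3 - <<'E'
from fit import *
ims={n:imaging.snapshot(n) for n in("scene","top")}
import pickle
M={q:masks(q) for q in("key","stand","enclosure","lock_slot")}
both={}
def run(q,parts,q0):
    o=[]
    for ns in(("scene","top"),("scene",),("top",)):
        b,f=fit({n:M[q][n] for n in ns},parts,q0); o.append(b); print(q,ns,b[:2].round(1),np.degrees(b[2]).round(1),round(f,3))
    return o[0]
for a in(20,200): kq=run("key",KEYR,[510,312,np.radians(a)])
kq=run("key",KEYR,[510,312,np.radians(20)])
sq=run("stand",[box(-32,32,-32,32,0,35)],[470,-300,.1])
eq=run("enclosure",[box(-90,90,-70,70,0,72)],[612,-10,.1])
lk=np.array([[24*np.cos(a),24*np.sin(a),z] for a in th for z in(72,74)])
lq=run("lock_slot",[lk],[575,-10,0]); print("lock from encl",place(np.array([[-20.,0,74]]),eq))
pickle.dump((kq,sq,eq,lq),open("q.pkl","wb"))
def crop(n,P,w=40):
    u=proj(n,[P])[0].astype(int);im=ims[n][u[1]-w:u[1]+w,u[0]-w:u[0]+w]; return cv2.resize(im,(260,260),interpolation=cv2.INTER_CUBIC)
g=np.vstack([np.hstack([crop(n,[kq[0],kq[1],40]),crop(n,[sq[0],sq[1],35],25),crop(n,[lq[0],lq[1],74],25)]) for n in("scene","top")])
save(g,"crops.png")
E
```

```text
key ('scene', 'top') [523.6 309.7] 21.9 0.883
key ('scene',) [523.2 308.2] 22.0 0.947
key ('top',) [524.3 312.1] 22.5 0.902
key ('scene', 'top') [517.4 306.7] 212.1 0.674
key ('scene',) [505.8 298.2] 215.7 0.644
key ('top',) [516.7 307.9] 212.2 0.737
key ('scene', 'top') [523.6 309.7] 21.9 0.883
key ('scene',) [523.2 308.2] 22.0 0.947Traceback (most recent call last):
  File "<stdin>", line 12, in <module>
  File "<stdin>", line 9, in run
  File "fit.py", line 25, in fit
    r=minimize(f,st,method="Nelder-Mead",options=dict(initial_simplex=[st,st+[10,0,0],st+[0,10,0],st+[0,0,8]],xatol=.2,fatol=1e-4,maxiter=100))
    res = _minimize_neldermead(fun, x0, args, callback, bounds=bounds,
                               **options)
    fxc = func(xc)
    fx = function(np.copy(x), *(wrapper_args + args))
  File "fit.py", line 22, in f
    p=sil(n,parts,q); e-=np.minimum(p,m).sum()/np.maximum(p,m).sum()
  File "fit.py", line 16, in sil
    h=cv2.convexHull(((proj(n,place(p,q))+.5)*S).astype(np.int32)); cv2.fillConvexPoly(m,h,1)
                       ~~~~^^^^^^^^^^^^^^
  File "h.py", line 10, in proj
    K,r,t=cal(n); return cv2.projectPoints(np.array(P,float).reshape(-1,1,3),r,t,K,None)[0].reshape(-1,2)
          ~~~^^^
  File "h.py", line 4, in cal
    c=imaging.get_calibration(n); return np.array(c["mtx"],float),np.array(c["rvec"],float),np.array(c["tvec"],float)
ValueError: time passes only in moves, steps and waits
```

```bash
sed -i 's/^def cal/import functools\n@functools.lru_cache(None)\ndef cal/' h.py
python3 - <<'E'
from fit import *
import pickle
cal("scene");cal("top")
ims={n:imaging.snapshot(n) for n in("scene","top")}
M={q:masks(q) for q in("key","stand","enclosure","lock_slot")}
def run(q,parts,q0):
    o=[]
    for ns in(("scene","top"),("scene",),("top",)):
        if not all(n in M[q] for n in ns): print("missing",q,ns);continue
        b,f=fit({n:M[q][n] for n in ns},parts,q0); o.append(b); print(q,ns,b[:2].round(1),np.degrees(b[2]).round(1),round(f,3))
    return o[0]
kq=run("key",KEYR,[523,310,np.radians(22)])
sq=run("stand",[box(-32,32,-32,32,0,35)],[470,-300,.1])
eq=run("enclosure",[box(-90,90,-70,70,0,72)],[612,-10,.1])
lk=np.array([[24*np.cos(a),24*np.sin(a),z] for a in th for z in(72,74)])
lq=run("lock_slot",[lk],[575,-10,0]); print("lock from encl",place(np.array([[-20.,0,74]]),eq))
pickle.dump((kq,sq,eq,lq),open("q.pkl","wb"))
def crop(n,P,w=40):
    u=proj(n,[P])[0].astype(int);im=ims[n][u[1]-w:u[1]+w,u[0]-w:u[0]+w]; return cv2.resize(im,(260,260),interpolation=cv2.INTER_CUBIC)
g=np.vstack([np.hstack([crop(n,[kq[0],kq[1],40]),crop(n,[sq[0],sq[1],35],25),crop(n,[lq[0],lq[1],74],25)]) for n in("scene","top")])
save(g,"crops.png")
for n in ims:print(n,proj(n,[[sq[0],sq[1],35],[lq[0],lq[1],74]]).astype(int))
# slot direction: dark pixels near the lock / stand centre, rectified in world plane
def rect(n,x,y,z,h,N=121):
    g=np.linspace(-h,h,N);X,Y=np.meshgrid(g,g); P=np.c_[(x+X).ravel(),(y+Y).ravel(),np.full(X.size,z)]
    uv=proj(n,P).astype(np.float32).reshape(N,N,2); return cv2.cvtColor(cv2.remap(ims[n],uv[...,0],uv[...,1],cv2.INTER_CUBIC),cv2.COLOR_RGB2GRAY),X,Y
for nm,(x,y),z,h in(("lock",lq[:2],74,19),("stand",sq[:2],35,26)):
    for n in ims:
        G,X,Y=rect(n,x,y,z,h); w=np.clip(np.median(G)-15-G.astype(float),0,None)*(X**2+Y**2<h*h)
        mx,my=(w*X).sum()/w.sum(),(w*Y).sum()/w.sum(); C=np.cov(np.stack([X.ravel(),Y.ravel()]),aweights=w.ravel())
        e,v=np.linalg.eigh(C); print(nm,n,"centroid",x+mx,y+my,"dir deg",np.degrees(np.arctan2(v[1,1],v[0,1]))%180,np.sqrt(e)*3.46)
E
```

```text
key ('scene', 'top') [523.2 309.6] 21.8 0.895
key ('scene',) [523.2 308.8] 21.9 0.945
key ('top',) [524.3 311.9] 22.3 0.923
stand ('scene', 'top') [ 478.2 -290.5] 6.1 0.924
stand ('scene',) [ 476.6 -293.8] 4.8 0.933
stand ('top',) [ 478.6 -289.3] 5.1 0.962
enclosure ('scene', 'top') [613.1  -3.9] 6.8 0.954
enclosure ('scene',) [612.8  -6.1] 6.5 0.971
enclosure ('top',) [613.3  -1.6] 6.9 0.966
lock_slot ('scene', 'top') [591.8  -4.2] -5.7 0.471
lock_slot ('scene',) [575. -10.] 0.0 -0.0
lock_slot ('top',) [591.8  -4.2] -5.7 0.942
lock from encl [[593.25560261  -6.21546183  74.        ]]
scene [[209  98]
 [251 186]]
top [[379 244]
 [264 197]]
lock scene centroid 590.8769999852084 -6.705675767390085 dir deg 170.0555510016298 [ 8.69589981 31.59530122]
lock top centroid 592.2830394921742 -3.2448461628324257 dir deg 170.18223258111135 [ 7.51290011 27.59214836]
stand scene centroid 476.9332504822945 -289.98872530005735 dir deg 91.45977616976474 [11.02204087 29.78886534]
stand top centroid 478.17081688131316 -280.77731772260955 dir deg 101.4638287367538 [10.66784814 35.17280235]
```

View pics/crops.png

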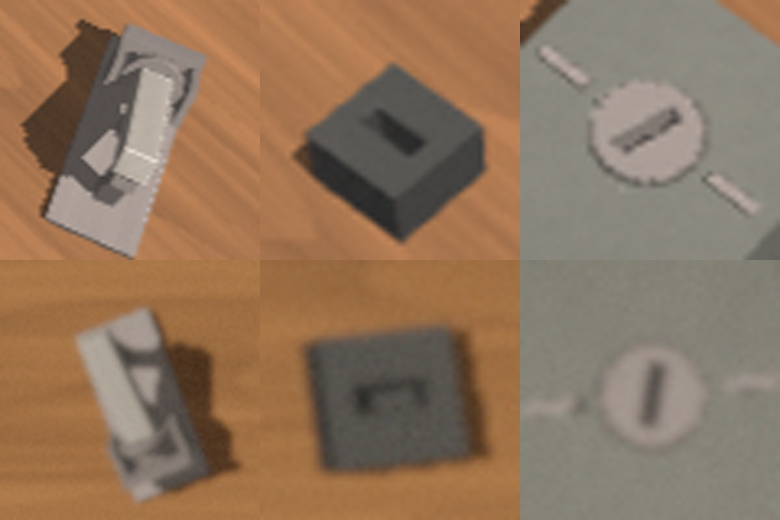

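Crops: the key's grip end is up and away from the robot. The stand slot runs roughly along the bench y, at about (395,130) in the crop. The lock slot lies roughly along the bench x (top crop (653,395)), about 73° clockwise short of the ridges.

```bash
cat > go.py <<'E'
import sys
from h import *
# go.py x y z yaw_of_tool_y(deg): shift in tool axes
s=monitor.get_state();R=np.array(s["ee_rot"]).reshape(3,3);p=np.array(s["tcp_pos"])
yw=np.degrees(np.arctan2(R[1,1],R[0,1]))
print("t",round(s["t"],2),"tcp",p.round(1),"yaw_y",round(yw,2),"q",np.round(s["joints"],1),"F",np.round(s["force"],1),"open",round(s["opening"],3),"gf",round(s["grasp_force"],1))
if len(sys.argv)>4:
    x,y,z,a=map(float,sys.argv[1:5]); d=R.T@(np.array([x,y,z])-p)/10
    # roll about tool z (down): +roll turns yaw by -; use nearest half turn and the other
    k=(yw-a+90)%180-90
    print("shift cm",d.round(2),"roll rad",np.radians([k,k-180 if k>0 else k+180]).round(3))
    print("R",R.round(2).tolist())
E
python3 go.py 550.9 320.7 64 111.9
```

```text
t 2.1 tcp [140.1 583.4 218.6] yaw_y 76.49 q [71.6  7.5 85.3  0.  87.3 -4.9] F [ 0.2 -0.2 -0.3] open 0.997 gf 0.0
shift cm [-46.08 -15.95  15.46] roll rad [-0.618  2.524]
R [[-0.97, 0.23, -0.0], [0.23, 0.97, -0.0], [0.0, -0.0, -1.0]]
```

```bash
python3 -m pendant '[-5,-1.7,0,0.14,-10,-3.4,0,0.28,-15,-5.1,0,0.42,-20,-6.8,0,0.56,-25,-8.6,0,0.7,-30,-10.3,0,0.84,-35,-12,0,0.98,-40,-13.8,0,1.12,-44,-15.2,0,1.26,-46.08,-15.95,0,1.4]' && python3 -m pendant '[0,0,0,0.14,0,0,0,0.28,0,0,0,0.42,0,0,0,0.56,0,0,0,0.7,0,0,0,0.84,0,0,0,0.98,0,0,0,1.124,0,0,0,1.124,0,0,0,1.124]' && python3 go.py 550.9 320.7 64 111.9
python3 - <<'E'
from h import *
im={n:imaging.snapshot(n) for n in("scene","top")}
def crop(n,P,w=60):
    u=proj(n,[P])[0].astype(int);i=im[n][max(u[1]-w,0):u[1]+w,max(u[0]-w,0):u[0]+w]; return cv2.resize(i,(400,400),interpolation=cv2.INTER_CUBIC)
for n in im: print(n,proj(n,[[540,316,130]])[0])
save(np.hstack([crop(n,[540,316,130]) for n in im]),"above.png")
E
```

```text
t: 3.1
tcp_pos: [553.2, 318.5, 218.7]
ee_rot: [[0.072, 0.997, 0.001], [0.997, -0.072, -0.0], [-0.0, 0.001, -1.0]]
force: [0.4, 1.4, -0.1]
opening: 1.0
grasp_force: 0.0
t: 4.1
tcp_pos: [550.9, 320.7, 218.6]
ee_rot: [[0.926, 0.377, -0.0], [0.377, -0.926, 0.0], [-0.0, -0.0, -1.0]]
force: [-0.2, 0.4, -0.3]
opening: 1.003
grasp_force: 0.0
t 4.1 tcp [550.9 320.7 218.6] yaw_y -67.88 q [25.6 13.2 78.8  0.  88.  93.5] F [-0.2  0.4 -0.3] open 1.003 gf 0.0
shift cm [ 0.   -0.   15.46] roll rad [ 0.004 -3.138]
R [[0.93, 0.38, -0.0], [0.38, -0.93, 0.0], [-0.0, -0.0, -1.0]]
scene [386.22241974 265.43372013]
top [125.57969505 216.64982453]
```

View pics/above.png

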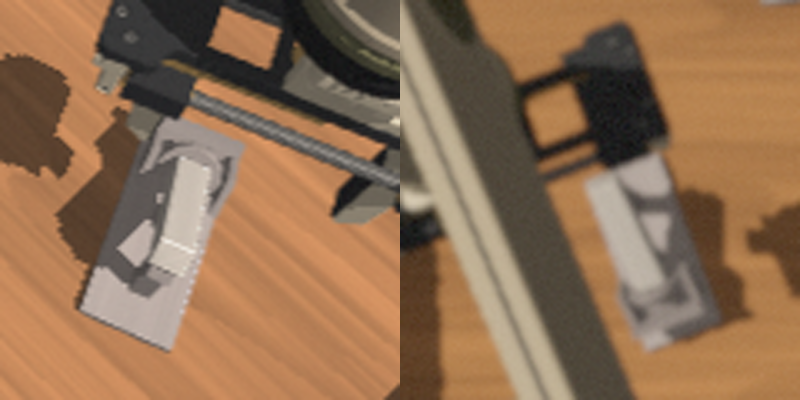

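The scene crop shows one finger on each side of the key's grip, at (140,110) and (370,180). I'll go down, grip and lift.

```bash
python3 -m pendant '[0,0,4,0,0,0,8,0,0,0,11,0,0,0,13.5,0,0,0,15,0,0,0,15.46,0,0,0,15.46,0]' && python3 -m pendant '[0,0,0,0,0,0,0,0,0,0,0,0,0,0,0,0,0,0,0,0,0,0,0,0,0,0,0,0,0,0,0,0]' -1 25
```

```text
t: 4.9
tcp_pos: [551.0, 320.7, 64.1]
ee_rot: [[0.928, 0.373, -0.0], [0.373, -0.928, -0.0], [-0.0, 0.0, -1.0]]
force: [-0.7, 0.5, -0.9]
opening: 0.999
grasp_force: 0.0
t: 5.7
tcp_pos: [550.9, 320.7, 64.0]
ee_rot: [[0.928, 0.373, -0.0], [0.373, -0.928, -0.0], [-0.0, 0.0, -1.0]]
force: [0.5, 0.2, 0.5]
opening: 0.366
grasp_force: 0.0
```

```bash
python3 -m pendant '[0,0,0,0,0,0,0,0,0,0,0,0,0,0,0,0,0,0,0,0]' -1 25 && python3 -m pendant '[0,0,-0.5,0,0,0,-1.5,0,0,0,-4,0,0,0,-8,0,0,0,-12,0,0,0,-16,0,0,0,-18,0,0,0,-18,0]'
```

```text
t: 6.2
tcp_pos: [551.0, 320.7, 64.0]
ee_rot: [[0.928, 0.373, 0.0], [0.373, -0.928, 0.0], [0.0, -0.0, -1.0]]
force: [0.5, 0.8, -0.0]
opening: 0.238
grasp_force: 25.0
t: 7.0
tcp_pos: [553.0, 321.7, 250.0]
ee_rot: [[0.928, 0.373, 0.008], [0.373, -0.928, 0.004], [0.009, -0.001, -1.0]]
force: [-0.2, -0.2, -1.2]
opening: 0.233
grasp_force: 25.0
```

```bash
python3 -m pendant '[0,0,0,0,0,0,0,0,0,0,0,0,0,0,0,0]' -1 8; cat > look.py <<'E'
import sys
from h import *
name=sys.argv[1]; P=np.array(list(map(float,sys.argv[2:5]))); w=int(sys.argv[5])
im={n:imaging.snapshot(n) for n in("scene","top")}
def crop(n):
    u=proj(n,[P])[0].astype(int);i=cv2.copyMakeBorder(im[n],w,w,w,w,cv2.BORDER_CONSTANT)[u[1]:u[1]+2*w,u[0]:u[0]+2*w]; return cv2.resize(i,(400,400),interpolation=cv2.INTER_CUBIC)
save(np.hstack([crop(n) for n in im]),name)
E
python3 look.py held.png 550 320 220 60
```

```text
t: 7.4
tcp_pos: [550.2, 320.4, 242.2]
ee_rot: [[0.928, 0.373, -0.003], [0.373, -0.928, -0.001], [-0.003, 0.0, -1.0]]
force: [0.7, -0.0, -1.6]
opening: 0.237
grasp_force: 8.0
```

View pics/held.png

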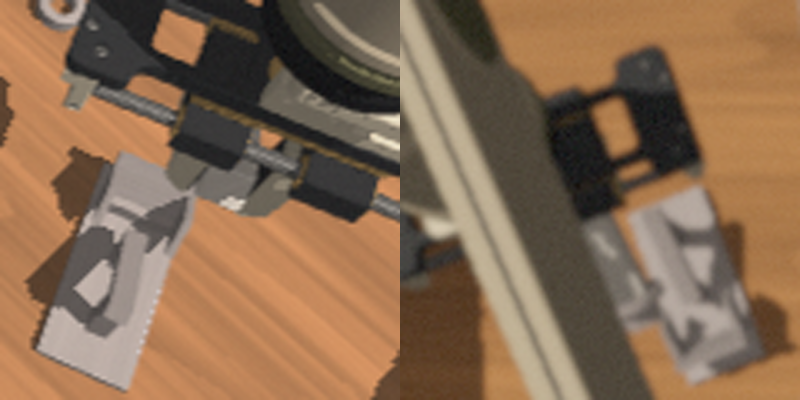

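The key is still tilted in the grip: its end face is at scene (235,200), and in the top view its body trails to (615,290). I'll loosen the grip further so it swings down.

```bash
cat > tilt.py <<'E'
from fit import *
# fit key tilt b (angle of key z above level), offset along key, held by the fingers
s=monitor.get_state();R=np.array(s["ee_rot"]).reshape(3,3);g=np.array(s["tcp_pos"])-19*R[:,2]
print("torque",np.round(s["wrist_torque"],3),"F",np.round(s["force"],2),"t",s["t"])
cal("scene");cal("top")
for n in("scene","top"): imaging.snapshot(n)
M=masks("key")
zt=R[:,0] # heading of key z when level (tool x)
sg=1 if zt@np.array([.93,.37,0])>0 else -1
def pts(b,k,sg):
    z=np.cos(b)*sg*R[:,0]-np.sin(b)*R[:,2]; y=R[:,1]*(-1); x=np.cross(y,z)
    A=np.c_[x,y,z]; return [(p-[0,0,k])@A.T+g for p in KEY]
import sys
for n,m in M.items():
  best=[]
  for sgn in(1,-1):
   for b in np.radians(np.arange(0,95,3)):
    for k in(92,98,104):
        p=sil(n,pts(b,k,sgn),[0,0,0],2); ov=(p*m).sum()/m.sum(); iou=np.minimum(p,m).sum()/np.maximum(p,m).sum()
        best.append((iou,ov,sgn,np.degrees(b).round(),k))
  best.sort(reverse=True); print(n,m.sum(),[tuple(np.round(x,2).tolist()) for x in best[:4]])
E
python3 -m pendant '[0,0,0,0,0,0,0,0,0,0,0,0]' -1 5; python3 tilt.py;  python3 -m pendant '[0,0,0,0,0,0,0,0,0,0,0,0]' -1 3; python3 tilt.py
```

```text
t: 7.8
tcp_pos: [551.0, 320.7, 244.1]
ee_rot: [[0.928, 0.373, 0.0], [0.373, -0.928, 0.0], [0.0, -0.0, -1.0]]
force: [-1.1, -0.8, -1.6]
opening: 0.237
grasp_force: 5.0
torque [ 0.036  0.132 -0.037] F [-1.13 -0.76 -1.63] t 7.8
scene 192.0 [(0.34, 0.96, 1.0, 66.0, 104.0), (0.34, 0.96, 1.0, 66.0, 98.0), (0.34, 0.94, 1.0, 63.0, 98.0), (0.33, 0.97, 1.0, 66.0, 92.0)]
top 409.0 [(0.55, 1.0, 1.0, 36.0, 104.0), (0.55, 1.0, 1.0, 39.0, 104.0), (0.55, 0.98, 1.0, 42.0, 104.0), (0.54, 0.99, 1.0, 33.0, 104.0)]
t: 8.3
tcp_pos: [550.9, 320.7, 244.0]
ee_rot: [[0.928, 0.373, 0.0], [0.373, -0.928, 0.0], [0.0, -0.0, -1.0]]
force: [0.5, -0.9, -1.8]
opening: 0.239
grasp_force: 3.0
torque [-0.062  0.141 -0.04 ] F [ 0.48 -0.89 -1.85] t 8.3
scene 384.0 [(0.61, 0.97, 1.0, 72.0, 104.0), (0.59, 0.98, 1.0, 75.0, 104.0), (0.57, 0.94, 1.0, 72.0, 98.0), (0.57, 0.97, 1.0, 75.0, 98.0)]
top 286.0 [(0.52, 1.0, 1.0, 75.0, 104.0), (0.5, 0.98, 1.0, 75.0, 98.0), (0.5, 0.94, 1.0, 78.0, 104.0), (0.49, 0.99, 1.0, 72.0, 98.0)]
```

The key has swung to about 75°. I'll firm the grip and carry it to the stand, then straighten it the rest of the way against the slot.

```bash
python3 -m pendant '[0,0,0,0,0,0,0,0]' -1 20; python3 go.py 504.7 -288.4 200 -84.5
```

```text
t: 8.7
tcp_pos: [551.0, 320.6, 244.0]
ee_rot: [[0.928, 0.373, -0.0], [0.373, -0.928, -0.0], [-0.0, 0.0, -1.0]]
force: [-0.0, -0.0, -2.2]
opening: 0.233
grasp_force: 20.0
t 8.7 tcp [551.  320.6 244. ] yaw_y -68.12 q [25.6 12.8 76.7 -0.  90.5 93.7] F [-0.  -0.  -2.2] open 0.233 gf 20.0
shift cm [-26.99  54.8    4.41] roll rad [ 0.286 -2.856]
R [[0.93, 0.37, -0.0], [0.37, -0.93, -0.0], [-0.0, 0.0, -1.0]]
```

```bash
python3 -m pendant '[-1,2,0,0,-3,6,0,0,-5,10.1,0,0.05,-7,14.2,0,0.1,-9,18.3,0,0.15,-11,22.3,0,0.2,-13,26.4,0,0.25,-15,30.5,0,0.286,-17,34.5,0,0.286,-18.5,37.6,0,0.286]' && python3 go.py 504.7 -288.4 200 -84.5
```

```text
t: 9.7
tcp_pos: [518.9, -99.7, 244.4]
ee_rot: [[0.996, 0.094, 0.001], [0.094, -0.996, -0.001], [0.001, 0.001, -1.0]]
force: [0.9, 0.3, -1.3]
opening: 0.238
grasp_force: 20.0
t 9.7 tcp [518.9 -99.7 244.4] yaw_y -84.58 q [-16.4  -4.3  94.6  -0.   89.7  68.2] F [ 0.9  0.3 -1.3] open 0.238 gf 20.0
shift cm [-3.19 18.65  4.45] roll rad [-1.00e-03  3.14e+00]
R [[1.0, 0.09, 0.0], [0.09, -1.0, -0.0], [0.0, 0.0, -1.0]]
```

```bash
python3 -m pendant '[-0.7,4,0,0,-1.4,8,1,0,-2.1,12,2,0,-2.8,15.5,3,0,-3.2,18,4,0,-3.28,18.9,4.4,0,-3.28,18.9,4.4,0,-3.28,18.9,4.4,0]' && sed -i 's/np.arange(0,95,3)/np.arange(50,106,2)/;s/(92,98,104)/(94,98,102,106)/' tilt.py && python3 tilt.py && python3 look.py stand1.png 490 -290 110 60
```

```text
t: 10.5
tcp_pos: [505.1, -287.6, 200.4]
ee_rot: [[0.995, 0.096, 0.0], [0.096, -0.995, 0.0], [0.0, -0.0, -1.0]]
force: [-0.2, -0.2, 0.1]
opening: 0.237
grasp_force: 20.0
torque [ 0.002  0.168 -0.04 ] F [-0.19 -0.15  0.12] t 10.5
scene 366.0 [(0.65, 0.93, 1.0, 72.0, 94.0), (0.65, 0.95, 1.0, 74.0, 94.0), (0.63, 0.92, 1.0, 74.0, 98.0), (0.63, 0.93, 1.0, 76.0, 94.0)]
```

View pics/stand1.png

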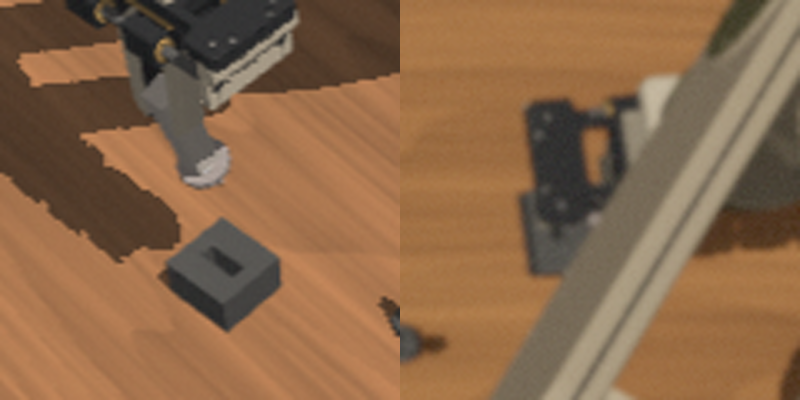

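The scene crop shows the collar at (205,165) with the key leaning slightly towards the robot, and the slot at (223,262) below it. I'll go down until the tip is in the slot mouth.

```bash
python3 -m pendant '[0,0,3,0,0,0,6,0,0,0,8,0,0,0,9,0,0,0,9.4,0,0,0,9.8,0,0,0,9.8,0]' && python3 go.py && python3 tilt.py
```

```text
t: 11.5
tcp_pos: [505.3, -288.7, 102.8]
ee_rot: [[0.995, 0.096, 0.001], [0.096, -0.995, -0.001], [0.001, 0.001, -1.0]]
force: [-0.7, 0.3, -1.2]
opening: 0.233
grasp_force: 20.0
t 11.5 tcp [ 505.3 -288.7  102.8] yaw_y -84.5 q [-34.8   9.4  95.5  -0.   75.   49.7] F [-0.7  0.3 -1.2] open 0.233 gf 20.0
torque [-0.02   0.126  0.021] F [-0.67  0.33 -1.24] t 11.5
scene 207.0 [(0.52, 0.99, 1.0, 74.0, 98.0), (0.52, 1.0, 1.0, 74.0, 94.0), (0.51, 0.96, 1.0, 72.0, 98.0), (0.5, 0.99, 1.0, 76.0, 94.0)]
```

```bash
python3 -m pendant '[0,0,0,0,0,0,0,0,-0.5,0,-0.1,0,-1,0,-0.2,0,-1.5,0,-0.3,0,-2,0,-0.35,0,-2.5,0,-0.4,0,-3,0,-0.4,0,-3.1,0,-0.4,0,-3.1,0,-0.4,0]' -1 4 && python3 tilt.py
```

```text
t: 12.7
tcp_pos: [473.6, -291.4, 106.0]
ee_rot: [[0.995, 0.095, -0.0], [0.095, -0.995, 0.0], [-0.0, -0.0, -1.0]]
force: [-0.2, -0.6, -1.2]
opening: 0.234
grasp_force: 4.0
torque [ 0.008  0.169 -0.046] F [-0.2  -0.62 -1.2 ] t 12.7
scene 325.0 [(0.66, 0.98, 1.0, 94.0, 94.0), (0.66, 0.98, -1.0, 86.0, 94.0), (0.66, 0.98, 1.0, 94.0, 98.0), (0.66, 0.98, -1.0, 86.0, 98.0)]
```

```bash
python3 -m pendant '[0.1,0,0.3,0,0.2,0,0.6,0,0.3,0,0.8,0,0.3,0,1,0,0.3,0,1.1,0,0.3,0,1.2,0,0.3,0,1.2,0]' && python3 tilt.py && python3 look.py stand2.png 478 -290 80 45
```

```text
t: 13.6
tcp_pos: [477.6, -291.1, 94.8]
ee_rot: [[0.995, 0.096, 0.001], [0.096, -0.995, -0.0], [0.001, 0.0, -1.0]]
force: [0.6, 2.7, 5.3]
opening: 0.239
grasp_force: 4.0
torque [ 0.411  0.128 -0.043] F [0.63 2.73 5.28] t 13.6
scene 262.0 [(0.58, 0.99, 1.0, 92.0, 98.0), (0.58, 0.99, -1.0, 88.0, 98.0), (0.57, 0.98, 1.0, 90.0, 98.0), (0.57, 0.98, -1.0, 90.0, 98.0)]
top 35.0 [(0.12, 1.0, 1.0, 92.0, 106.0), (0.12, 1.0, -1.0, 88.0, 106.0), (0.12, 1.0, 1.0, 92.0, 102.0), (0.12, 1.0, 1.0, 92.0, 98.0)]
```

View pics/stand2.png

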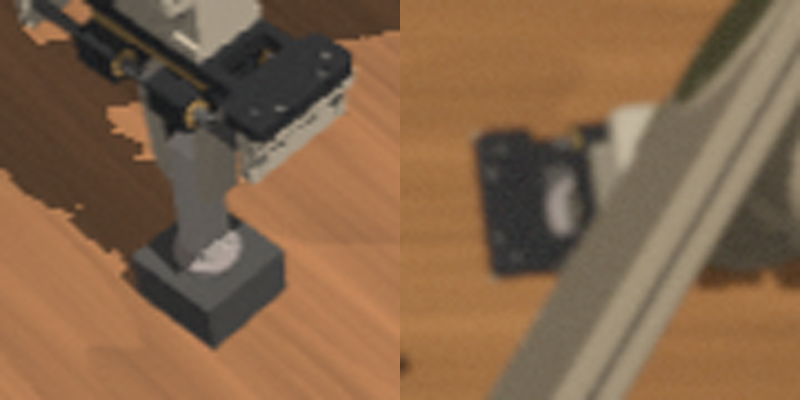

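The collar appears to sit on the block (scene crop (215,252)), and 5 N of contact force agrees. I'll let go, rise and check.

```bash
python3 -m pendant '[0,0,0,0,0,0,0,0,0,0,0,0,0,0,0,0,0,0,0,0,0,0,0,0]' 0.2 && python3 -m pendant '[0,0,-2,0,0,0,-5,0,0,0,-9,0,0,0,-9,0]' && cat > stood.py <<'E'
from fit import *
cal("scene");cal("top")
im={n:imaging.snapshot(n) for n in("scene","top")}
M=masks("key"); s=monitor.get_state(); print(s["t"],np.round(s["tcp_pos"],1),s["opening"])
for z in(17,20,25):
    P=[p+[0,0,z] for p in KEY[:2]]
    for ns in [("scene",),("top",),("scene","top")]:
        if all(n in M for n in ns):
            b,f=fit({n:M[n] for n in ns},P,[478,-291,.09]); print(z,ns,b[:2].round(1),np.degrees(b[2]).round(1),round(f,3))
E
python3 stood.py; python3 look.py stand3.png 478 -290 80 45
```

```text
t: 14.5
tcp_pos: [476.9, -291.1, 94.0]
ee_rot: [[0.995, 0.096, -0.0], [0.096, -0.995, 0.0], [-0.0, -0.0, -1.0]]
force: [0.3, 1.1, 1.0]
opening: 0.599
grasp_force: 0.0
t: 14.9
tcp_pos: [479.8, -293.3, 190.8]
ee_rot: [[0.995, 0.096, 0.008], [0.096, -0.995, -0.006], [0.008, 0.007, -1.0]]
force: [0.1, -0.1, 0.7]
opening: 0.597
grasp_force: 0.0
15.1 [ 476.3 -290.7  182.8] 0.600947966152295
```

View pics/stand3.png

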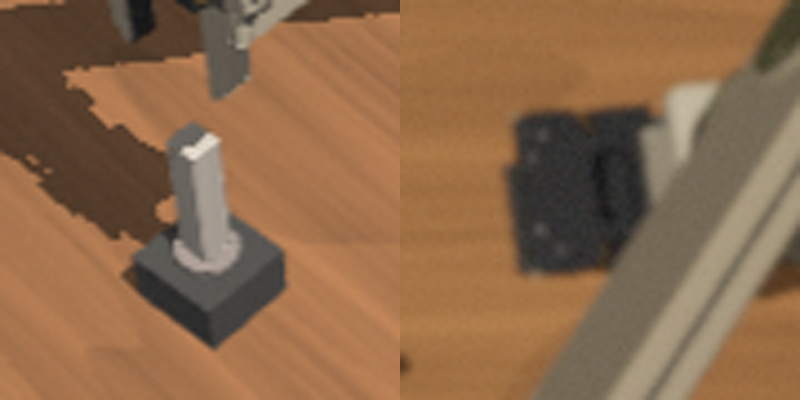

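The key stands upright on the block, with its collar flush (scene crop (207,250)). I'll measure its position before regrasping.

```bash
python3 stood.py; python3 go.py 477.5 -291 94 -84.5
```

```text
15.4 [ 476.5 -290.9  183.1] 0.601796230466516
17 ('scene',) [ 477. -296.] 23.6 0.908
20 ('scene',) [ 477.5 -295.2] 11.0 0.904
25 ('scene',) [ 480.4 -290.9] 7.9 0.894
t 15.4 tcp [ 476.5 -290.9  183.1] yaw_y -84.51 q [-36.7   2.2  94.6  -0.   83.3  47.9] F [ 0.6  0.2 -0.6] open 0.602 gf 0.0
shift cm [0.11 0.03 8.91] roll rad [-0.     3.141]
R [[1.0, 0.1, -0.0], [0.1, -1.0, 0.0], [-0.0, -0.0, -1.0]]
```

```bash
python3 -m pendant '[0.05,0,4,0,0.1,0,7,0,0.1,0,9,0,0.1,0,9.7,0,0.1,0,9.7,0]' && python3 -m pendant '[0,0,0,0,0,0,0,0,0,0,0,0,0,0,0,0,0,0,0,0,0,0,0,0,0,0,0,0]' -1 50 && python3 -m pendant '[0,0,-1,0,0,0,-3,0,0,0,-6,0,0,0,-9,0,0,0,-11,0,0,0,-11,0]' && python3 go.py 592 -3.5 180 -9.9
```

```text
t: 15.9
tcp_pos: [477.1, -290.5, 85.8]
ee_rot: [[0.995, 0.096, -0.002], [0.096, -0.995, 0.001], [-0.002, -0.002, -1.0]]
force: [-0.3, -0.5, 0.6]
opening: 0.601
grasp_force: 0.0
t: 16.6
tcp_pos: [478.2, -291.2, 87.6]
ee_rot: [[0.995, 0.096, 0.001], [0.096, -0.995, -0.0], [0.001, 0.001, -1.0]]
force: [-0.6, 0.8, 5.1]
opening: 0.236
grasp_force: 50.0
t: 17.2
tcp_pos: [479.5, -292.3, 201.2]
ee_rot: [[0.995, 0.096, 0.005], [0.096, -0.995, -0.004], [0.005, 0.004, -1.0]]
force: [0.6, -0.4, -1.2]
opening: 0.234
grasp_force: 50.0
t 17.2 tcp [ 479.5 -292.3  201.2] yaw_y -84.51 q [-36.6   1.7  93.2  -0.   84.8  47.9] F [ 0.6 -0.4 -1.2] open 0.234 gf 50.0
shift cm [ 13.95 -27.68   2.07] roll rad [-1.302  1.839]
R [[1.0, 0.1, 0.01], [0.1, -1.0, -0.0], [0.0, 0.0, -1.0]]
```

```bash
python3 -m pendant '[1,-2,0,-0.1,3,-6,0,-0.24,5,-10,0,-0.38,7,-14,0,-0.52,9,-18,0,-0.66,11,-22,0.5,-0.8,12.8,-25,1,-0.94,14,-27,1.5,-1.08,14.15,-27.49,1.6,-1.22,14.15,-27.49,1.6,-1.302]' && python3 -m pendant '[0,0,0,0,0,0,0,0]' && python3 go.py 592 -3.5 180 -9.9; cat > held.py <<'E'
from fit import *
from scipy.optimize import minimize
s=monitor.get_state();R=np.array(s["ee_rot"]).reshape(3,3);g=np.array(s["tcp_pos"])-19*R[:,2]
cal("scene");cal("top")
im={n:imaging.snapshot(n) for n in("scene","top")}
M=masks("key")
for n,m in M.items():
  for tl in(-4,0,4):
    best=[]
    for a in np.arange(-8,8.1,1):
      for b in np.arange(-8,8.1,1):
        t=np.radians(tl); A=np.c_[np.cos(t)*R[:,0]+np.sin(t)*R[:,2],-R[:,1],-(np.cos(t)*R[:,2]-np.sin(t)*R[:,0])]
        p=sil(n,[(q-[0,0,88])@A.T+g+a*R[:,0]+b*R[:,1] for q in KEY],[0,0,0],2)
        best.append((np.minimum(p,m).sum()/np.maximum(p,m).sum(),(p*m).sum()/m.sum(),a,b))
    best.sort(reverse=True);print(n,m.sum(),"tilt",tl,[tuple(np.round(x,2).tolist()) for x in best[:3]])
for n,d in im.items():
    for r in spotter.regions_of("lock_slot",n)[:1]: print(n,r["score"],r["bbox"],r["region"].sum())
E
python3 held.py; python3 look.py lock1.png 592 -3 90 40
```

```text
t: 18.2
tcp_pos: [591.4, -2.2, 178.4]
ee_rot: [[0.165, 0.986, -0.004], [0.986, -0.165, 0.001], [-0.0, -0.004, -1.0]]
force: [0.6, 0.3, -1.2]
opening: 0.234
grasp_force: 50.0
t: 18.4
tcp_pos: [591.8, -3.9, 179.8]
ee_rot: [[0.175, 0.985, -0.002], [0.985, -0.175, 0.0], [-0.0, -0.002, -1.0]]
force: [0.5, -0.5, -1.3]
opening: 0.232
grasp_force: 50.0
t 18.4 tcp [591.8  -3.9 179.8] yaw_y -10.07 q [-5.3  7.5 89.3 -0.  83.3  4.7] F [ 0.5 -0.5 -1.3] open 0.232 gf 50.0
shift cm [ 0.04  0.01 -0.02] roll rad [-3.000e-03  3.139e+00]
R [[0.17, 0.98, -0.0], [0.98, -0.17, 0.0], [-0.0, -0.0, -1.0]]
scene 370.0 tilt -4 [(0.6, 1.0, -7.0, 1.0), (0.6, 1.0, -6.0, 1.0), (0.6, 0.99, -7.0, 0.0)]
scene 370.0 tilt 0 [(0.63, 1.0, -3.0, 1.0), (0.62, 1.0, -1.0, 1.0), (0.62, 1.0, -3.0, 0.0)]
scene 370.0 tilt 4 [(0.66, 1.0, 2.0, 1.0), (0.66, 1.0, 1.0, 0.0), (0.65, 1.0, 1.0, 1.0)]
top 1217.0 tilt -4 [(0.0, 0.0, 8.0, 8.0), (0.0, 0.0, 8.0, 7.0), (0.0, 0.0, 8.0, 6.0)]
top 1217.0 tilt 0 [(0.0, 0.0, 8.0, 8.0), (0.0, 0.0, 8.0, 7.0), (0.0, 0.0, 8.0, 6.0)]
top 1217.0 tilt 4 [(0.0, 0.0, 8.0, 8.0), (0.0, 0.0, 8.0, 7.0), (0.0, 0.0, 8.0, 6.0)]
scene 0.55 [238.9, 176.2, 26.3, 16.7] 328
top 0.53 [254.8, 199.9, 15.4, 9.8] 68
```

View pics/lock1.png

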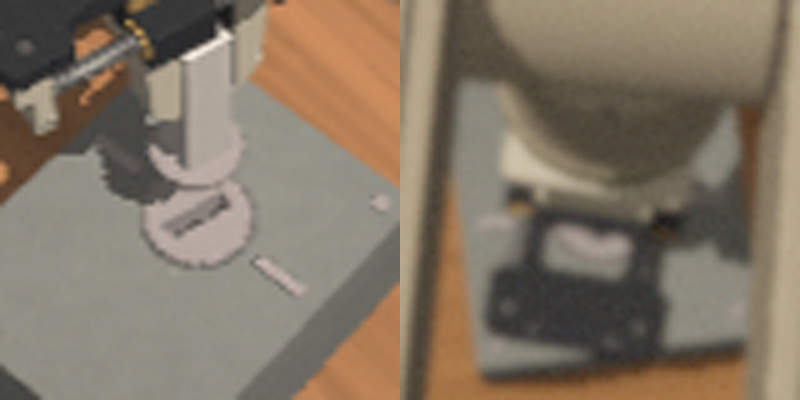

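The scene crop shows the collar spanning columns 149–243 above the lock head, which spans 142–256 with its slot centre near (196,216). So the key is over the lock to within a millimetre or two sideways. I'll compare that with the projections.

```bash
python3 - <<'E'
from h import *
o=proj("scene",[[592,-3,90]])[0].astype(int)-40
f=lambda P:((proj("scene",[P])[0]+.5-o)*5).round(1)
print("collar bottom",f([591.8,-3.9,129]),"lock",f([592,-3.5,74]),"dx",f([602,-3.5,74])-f([592,-3.5,74]),"dy",f([592,6.5,74])-f([592,-3.5,74]))
im=cv2.imread("pics/lock1.png"); # slot centroid: dark pixels in the head
g=cv2.cvtColor(im,cv2.COLOR_BGR2GRAY)[190:245,155:240].astype(float); w=np.clip(125-g,0,None); Y,X=np.mgrid[190:245,155:240]
w[(Y+(X-155)*0.45)<205]=0
print("slot px",(w*X).sum()/w.sum(),(w*Y).sum()/w.sum())
c=[[591.8+20*np.cos(a),-3.9+20*np.sin(a),129] for a in np.linspace(0,6.28,60)]
e=np.array([f(p) for p in c]); print("collar pred cols",e[:,0].min(),e[:,0].max(),"rows",e[:,1].min(),e[:,1].max())
c=[[592+24*np.cos(a),-3.5+24*np.sin(a),74] for a in np.linspace(0,6.28,60)]
e=np.array([f(p) for p in c]); print("head pred cols",e[:,0].min(),e[:,0].max(),"rows",e[:,1].min(),e[:,1].max())
E
```

```text
collar bottom [202.7 157.4] lock [203.6 221.4] dx [-16.7  13.4] dy [15.2 14.6]
slot px 207.60710553814002 213.54780564263322
collar pred cols 155.3 250.0 rows 117.1 198.6
head pred cols 149.7 257.4 rows 174.9 269.2
```

```bash
python3 -m pendant '[0,0,1.5,0,0,0,3,0,0,0,3.5,0,0,0,3.7,0,0,0,3.9,0,0,0,4.1,0,0,0,4.3,0,0,0,4.3,0]'
```

```text
t: 19.6
tcp_pos: [592.5, -3.9, 138.0]
ee_rot: [[0.172, 0.985, 0.0], [0.985, -0.172, -0.0], [0.0, 0.0, -1.0]]
force: [-0.1, 0.0, -0.8]
opening: 0.233
grasp_force: 50.0
```

The tip is in the slot with no contact force, so I continue down.

```bash
python3 -m pendant '[0,0,0.3,0,0,0,0.6,0,0,0,0.8,0,0,0,0.9,0,0,0,1,0,0,0,1,0]' && python3 go.py
```

```text
t: 20.2
tcp_pos: [592.4, -3.8, 127.9]
ee_rot: [[0.172, 0.985, -0.0], [0.985, -0.172, 0.0], [-0.0, -0.0, -1.0]]
force: [0.1, 0.2, -1.3]
opening: 0.236
grasp_force: 50.0
t 20.2 tcp [592.4  -3.8 127.9] yaw_y -9.91 q [-5.3  9.7 92.4  0.  77.9  4.6] F [ 0.1  0.2 -1.3] open 0.236 gf 50.0
```

```bash
python3 -m pendant '[0,0,0.1,0,0,0,0.2,0,0,0,0.2,0]' && python3 -m pendant '[0,0,0.1,0,0,0,0.1,0]'
```

```text
t: 20.5
tcp_pos: [592.6, -3.9, 126.5]
ee_rot: [[0.172, 0.985, 0.0], [0.985, -0.172, -0.0], [0.0, 0.0, -1.0]]
force: [-0.4, 0.3, 2.5]
opening: 0.236
grasp_force: 50.0
t: 20.7
tcp_pos: [592.7, -3.9, 126.5]
ee_rot: [[0.172, 0.985, 0.001], [0.985, -0.172, -0.0], [0.0, 0.001, -1.0]]
force: [-4.9, 0.4, 10.4]
opening: 0.232
grasp_force: 50.0
```

```bash
python3 -m pendant '[0,0,-0.1,0.1,0,0,-0.1,0.22,0,0,-0.1,0.34,0,0,-0.1,0.46,0,0,-0.1,0.58,0,0,-0.1,0.7,0,0,-0.1,0.82,0,0,-0.1,0.94,0,0,-0.1,1.06,0,0,-0.1,1.15]' && python3 -m pendant '[0,0,0,0.05,0,0,0,0.1,0,0,0,0.1]' && python3 -c "
from h import *
print(monitor.get_state()['wrist_torque'])" && python3 go.py
```

```text
t: 21.7
tcp_pos: [593.0, -4.7, 126.6]
ee_rot: [[0.971, 0.241, 0.001], [0.241, -0.971, -0.001], [0.001, 0.002, -1.0]]
force: [0.1, -3.0, 1.1]
opening: 0.236
grasp_force: 50.0
t: 22.0
tcp_pos: [593.0, -4.7, 126.6]
ee_rot: [[0.989, 0.146, 0.001], [0.146, -0.989, -0.001], [0.001, 0.001, -1.0]]
force: [-0.2, -3.6, 2.3]
opening: 0.239
grasp_force: 50.0
[-0.90867943  0.08116942  0.08590004]
t 22.0 tcp [593.   -4.7 126.6] yaw_y -81.59 q [-5.4  9.8 92.5 -0.1 77.6 76.2] F [-0.2 -3.6  2.3] open 0.239 gf 50.0
```

```bash
T='from h import *
s=monitor.get_state();print("TZ",np.round(s["wrist_torque"],3))'; python3 -m pendant '[0,0,0,0.06,0,0,0,0.1,0,0,0,0.1]' && python3 -c "$T" && python3 -m pendant '[0,0,0,0.04,0,0,0,0.06,0,0,0,0.06]' && python3 -c "$T" && python3 -m pendant '[0,0,0,0.03,0,0,0,0.04,0,0,0,0.04]' && python3 -c "$T"; python3 go.py
```

```text
t: 22.3
tcp_pos: [593.0, -4.7, 126.5]
ee_rot: [[0.999, 0.048, 0.001], [0.048, -0.999, -0.001], [0.001, 0.001, -1.0]]
force: [-0.2, -5.5, 2.8]
opening: 0.238
grasp_force: 50.0
TZ [-1.265  0.07   0.066]
t: 22.6
tcp_pos: [592.9, -4.7, 126.6]
ee_rot: [[1.0, -0.011, 0.001], [-0.011, -1.0, -0.001], [0.001, 0.001, -1.0]]
force: [0.9, -5.6, 3.3]
opening: 0.236
grasp_force: 50.0
TZ [-1.266  0.12   0.11 ]
t: 22.9
tcp_pos: [592.9, -4.7, 126.5]
ee_rot: [[0.999, -0.05, 0.001], [-0.05, -0.999, -0.001], [0.001, 0.001, -1.0]]
force: [-0.1, -5.8, 3.4]
opening: 0.234
grasp_force: 50.0
TZ [-1.311  0.125  0.063]
t 22.9 tcp [592.9  -4.7 126.5] yaw_y -92.88 q [-5.4  9.8 92.5 -0.1 77.7 87.5] F [-0.1 -5.8  3.4] open 0.234 gf 50.0
```

```bash
T='from h import *
s=monitor.get_state();R=s["ee_rot"];print("TZ",np.round(s["wrist_torque"],3),np.degrees(np.arctan2(R[1][1],R[0][1])))'; for i in 1; do python3 -m pendant '[0,0,0,0.03,0,0,0,0.03]' |grep force && python3 -c "$T"; python3 -m pendant '[0,0,0,0.03,0,0,0,0.03]' |grep force&& python3 -c "$T" ; python3 -m pendant '[0,0,0,0.03,0,0,0,0.03]' |grep force&& python3 -c "$T"; done; python3 go.py
```

```text
force: [0.4, -5.3, 2.0]
grasp_force: 50.0
TZ [-1.304  0.146  0.237] -94.62618399568258
force: [-0.4, -6.7, 2.4]
grasp_force: 50.1
TZ [-1.373  0.191  0.591] -96.31812615946316
force: [-0.2, -5.2, 2.5]
grasp_force: 50.4
TZ [-1.39   0.173  0.994] -98.00576097270304
t 23.5 tcp [592.9  -4.8 126.5] yaw_y -98.01 q [-5.4  9.8 92.5 -0.1 77.7 92.7] F [-0.2 -5.2  2.5] open 0.235 gf 50.4
```

The torque climbed to 1 N m, so the lock is at its stop. I'll back off into the play and lift out.

```bash
python3 -m pendant '[0,0,0,-0.1,0,0,0,-0.2,0,0,0,-0.2,0,0,-0.5,-0.2,0,0,-1.5,-0.2,0,0,-3,-0.2,0,0,-5,-0.2,0,0,-7,-0.2,0,0,-7,-0.2]' && python3 go.py 477.5 -291 200 -84.5
```

```text
t: 24.4
tcp_pos: [594.7, -4.0, 200.9]
ee_rot: [[0.998, 0.057, 0.007], [0.057, -0.998, -0.001], [0.007, 0.001, -1.0]]
force: [0.6, 0.9, -1.6]
opening: 0.238
grasp_force: 50.0
t 24.4 tcp [594.7  -4.  200.9] yaw_y -86.72 q [-5.3  6.7 87.9  0.  85.  81.4] F [ 0.6  0.9 -1.6] open 0.238 gf 50.0
shift cm [-13.34  27.99   0.03] roll rad [-0.039  3.103]
R [[1.0, 0.06, 0.01], [0.06, -1.0, -0.0], [0.01, 0.0, -1.0]]
```

```bash
python3 -m pendant '[-1,2,0,0,-3,6,0,0,-5,10.5,0,0,-7,15,0,0,-9,19,0,0,-11,23,0,-0.02,-12.5,26.5,0,-0.039,-13.1,28,0,-0.039,-13.1,28,0,-0.039,-13.1,28,0,-0.039]' && python3 go.py 477.5 -291 86 -84.5; python3 - <<'E'
from h import *
import pickle
ims={n:imaging.snapshot(n) for n in("scene","top")}
N=121;h=19;g=np.linspace(-h,h,N);X,Y=np.meshgrid(g,g)
for n,(x,y) in (("scene",(590.9,-6.7)),("top",(592,-3.5))):
    P=np.c_[(x+X).ravel(),(y+Y).ravel(),np.full(X.size,74)]
    uv=proj(n,P).astype(np.float32).reshape(N,N,2);G=cv2.cvtColor(cv2.remap(ims[n],uv[...,0],uv[...,1],cv2.INTER_CUBIC),cv2.COLOR_RGB2GRAY)
    w=np.clip(np.median(G)-15-G.astype(float),0,None)*(X**2+Y**2<h*h)
    C=np.cov(np.stack([X.ravel(),Y.ravel()]),aweights=w.ravel());e,v=np.linalg.eigh(C)
    print(n,"dir",np.degrees(np.arctan2(v[1,1],v[0,1]))%180,np.sqrt(e)*3.46)
E
```

```text
t: 25.4
tcp_pos: [478.0, -290.3, 195.6]
ee_rot: [[0.995, 0.096, -0.0], [0.096, -0.995, 0.001], [-0.0, -0.001, -1.0]]
force: [-0.6, 0.9, -1.5]
opening: 0.239
grasp_force: 50.0
t 25.4 tcp [ 478.  -290.3  195.6] yaw_y -84.51 q [-36.6   1.9  93.6   0.   84.6  48. ] F [-0.6  0.9 -1.5] open 0.239 gf 50.0
shift cm [-0.05  0.08 10.96] roll rad [-0.     3.141]
R [[1.0, 0.1, -0.0], [0.1, -1.0, 0.0], [-0.0, -0.0, -1.0]]
scene dir 94.94123187504113 [ 8.25956018 28.61068383]
top dir 104.31994826244436 [ 7.0853889  24.58634583]
```

```bash
python3 -m pendant '[0,0,3,0,0,0,6,0,0,0,7.5,0,0,0,8.5,0,0,0,9.2,0,0,0,9.8,0,0,0,10.3,0,0,0,10.5,0,0,0,10.5,0]' && python3 -m pendant '[0,0,0.15,0,0,0,0.3,0,0,0,0.35,0,0,0,0.35,0]'
```

```text
t: 26.4
tcp_pos: [477.9, -291.1, 91.2]
ee_rot: [[0.995, 0.096, 0.0], [0.096, -0.995, -0.0], [0.0, 0.0, -1.0]]
force: [0.3, -0.6, -1.2]
opening: 0.234
grasp_force: 50.0
t: 26.8
tcp_pos: [477.9, -291.0, 87.7]
ee_rot: [[0.995, 0.097, 0.0], [0.097, -0.995, -0.0], [0.0, 0.0, -1.0]]
force: [0.3, 0.4, -1.2]
opening: 0.235
grasp_force: 50.0
```

```bash
python3 -m pendant '[0,0,0.1,0,0,0,0.1,0]' | grep -E "tcp|force" && python3 -m pendant '[0,0,0.1,0,0,0,0.1,0]' | grep -E "tcp|force"
```

```text
tcp_pos: [478.0, -291.0, 87.5]
force: [-2.8, 1.5, 6.4]
grasp_force: 50.0
tcp_pos: [478.1, -291.1, 87.5]
force: [-5.9, 4.2, 14.1]
grasp_force: 50.0
```

The key seats at 87.5 mm as predicted. I'll relieve the load, release, and back up clear.

```bash
python3 -m pendant '[0,0,-0.15,0,0,0,-0.15,0]' && python3 -m pendant '[0,0,0,0,0,0,0,0,0,0,0,0,0,0,0,0,0,0,0,0,0,0,0,0]' 0.3 && python3 -m pendant '[0,0,-3,0,0,0,-7,0,0,0,-11,0,0,0,-13,0,-3,-3,-13,0,-6,-7,-13,0,-8,-11,-13,0,-9,-14,-13,0,-9,-15,-13,0,-9,-15,-13,0]' && python3 stood.py; python3 - <<'E'
from h import *
im={n:imaging.snapshot(n) for n in("scene","top")}
def crop(n,P,w):
    u=proj(n,[P])[0].astype(int);return cv2.resize(im[n][u[1]-w:u[1]+w,u[0]-w:u[0]+w],(300,300),interpolation=cv2.INTER_CUBIC)
save(np.vstack([np.hstack([crop(n,[478,-290,70],40),crop(n,[592,-4,74],30)]) for n in im]),"final.png")
E
```

```text
t: 27.4
tcp_pos: [478.2, -291.2, 87.5]
ee_rot: [[0.995, 0.097, 0.001], [0.097, -0.995, -0.001], [0.001, 0.001, -1.0]]
force: [-1.6, 1.6, 5.4]
opening: 0.235
grasp_force: 50.0
t: 28.0
tcp_pos: [477.8, -290.9, 87.0]
ee_rot: [[0.995, 0.097, -0.0], [0.097, -0.995, 0.0], [-0.0, -0.0, -1.0]]
force: [0.4, 0.4, -0.1]
opening: 0.644
grasp_force: 0.0
t: 29.0
tcp_pos: [374.1, -149.7, 217.5]
ee_rot: [[0.995, 0.098, 0.002], [0.098, -0.995, -0.001], [0.001, 0.001, -1.0]]
force: [-0.2, 0.5, 0.3]
opening: 0.648
grasp_force: 0.0
29.2 [ 374.2 -151.2  217.1] 0.648922718763297
17 ('scene',) [ 476.1 -296.3] 27.4 0.931
17 ('top',) [ 477.6 -291.1] 11.4 0.922
17 ('scene', 'top') [ 478.1 -292.1] 8.0 0.896
20 ('scene',) [ 478.3 -293.3] 9.5 0.926
20 ('top',) [ 477.5 -289.8] 9.3 0.92
20 ('scene', 'top') [ 478.  -291.1] 13.9 0.898
25 ('scene',) [ 480.6 -290. ] -8.2 0.927
25 ('top',) [ 477.2 -288.5] 9.0 0.917
25 ('scene', 'top') [ 478.4 -290.1] 6.2 0.872
```

View pics/final.png

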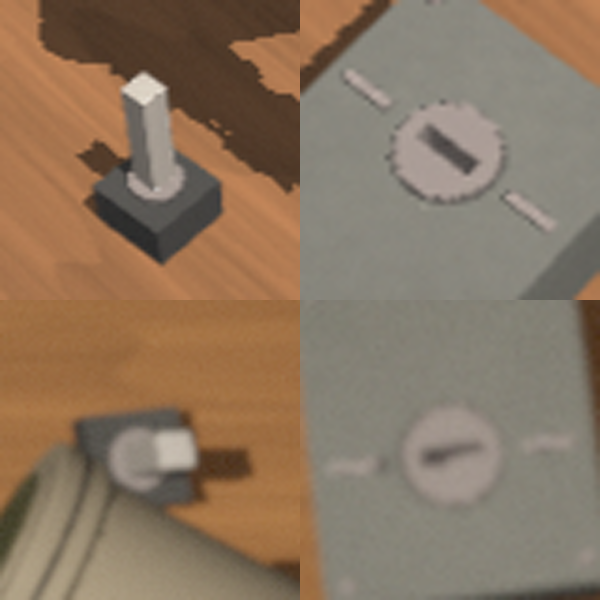

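The key stands upright with its collar on the block (scene crop (155,180)). The lock slot at (448,148) lines up with both ridges at (367,88) and (528,210). The robot is clear, so I'm handing in.

```bash
python3 -c "
from workcell import workorder
print(workorder.job_done())"
```

```text
the job is handed in; nothing more can be done
None
```

I turned the lock clockwise to its stop, so its slot lines up with the ridges. The key is back in the block, standing fully home and released, and the job was handed in at about 29 s of the 72 s allowed.

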